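Load the solvent crate and hold the flammables chest open

TASK

Two small solvent tins, one red and one white, have been left out on the bench: stand them upright in the two free cells of the blue divided crate, one per cell, leaving the crate where it is and the rest of the bench undisturbed. Then lift the self-closing lid of the yellow flammables chest to 60 degrees open and keep holding it there yourself, propped by nothing else, so that I can lower the crate in: the job finishes while you are holding the lid. Never tip a tin over or let the lid drop.

Things in the scene. Friction and masses are not known exactly. Their poses are not given: they have to be found in the camera images.
- tin_red_mid (a point): Centre of the loose red-banded aluminium tin: upright cylinder 52 mm in diameter with a body 94 mm high and a black screw cap (22 mm wide, 10 mm high) on top; this point lies on its axis, 47 mm above its underside; z points up along the tin. 0.13 to 0.29 kg.
- tin_white_mid (a point): Centre of the loose white-banded tin, same shape, size and point as the red one.
- tin_green_mid (a point): Centre of a third tin (green band, same shape and size), which already stands in the middle cell of the crate and stays there.
- crate: Loose blue crate, 209 mm long (x) by 72 wide (y) by 36 high, walls and floor 5 mm, 0.5 kg; origin at the centre of its underside, z up. Three cells in a row centred at x = -68, 0, +68 mm, y = 0, each 63 by 62 mm inside; green tin in the middle one, end cells free. A tin standing in a cell has its centre 52 mm above the crate's underside and rises 63 mm over the walls: hold it by its upper half.
- lid_handle (a point): Middle of the lid's handle: round steel bar 14 mm in diameter, straight for 124 mm along the hinge direction, 58 mm in front of the lid's front edge (51 mm gap), free above and below, a short leg at each end. It moves with the lid, 247 mm from the hinge axis; 130 mm above the bench when shut, about 344 mm at 60 degrees.
- lid_hinge (a point): Middle of the hinge axis, at the far upper edge of the yellow flammables chest (180 mm deep, 300 wide, 130 high, bolted down), 130 mm above the bench. Axes are the chest's: x from front to back, y along the hinge, z up. Lid shut, the handle is 247 mm from here along -x at this height; opening, it swings up and back (towards +x) about this y axis.
- chest_lid (a joint): Opening angle of the chest's lid in rad: 0 shut, 1.047 = 60 degrees, stop at 1.75. The lid (0.5 to 0.75 kg) has no latch and a light spring closer, falls shut by itself from any angle, and needs about 3 to 6 N at the handle to lift.
- bolt: Bystander: large dark bolt standing on its hexagon head, 53 mm wide, 104 mm high; origin at its underside.
- nut: Bystander: dark steel hexagon nut, 58 mm wide, 24 mm high; origin at its underside.
- channel: Bystander: offcut of dark steel channel, 160 by 80 by 45 mm, open side up; origin at its underside.
- packer: Bystander: pale timber packing block, 180 by 75 by 45 mm; origin at its underside.
- stub: Bystander: short upright stub of dark steel tube, 68 mm in diameter, 50 mm high; origin at its underside.
- spanner: Bystander: steel spanner, 200 mm long, lying flat; origin at its underside.
There are look-alikes about, which are no part of the job. What is shaped like the part that bears tin_red_mid but orange is not meant. What is shaped like the crate but purple is not meant.

How it is judged:
By the outcome, as a careful person would: the job done as asked, in the order asked, and still so for the second after the job is handed in, while the arm keeps its last pose, push and grip.
It also fails if it takes over 72 s, if anything falls off the work surface, if the arm or the gripper's body presses on something with over 40 N, if the wrist force passes 120 N, or if a joint passes its speed limit or range.

ROBOT

A 6-joint arm with a two-finger parallel gripper is mounted at the origin on the work surface. World frame = base frame: x ahead of the robot, y to its left, z up, the work surface at z = 0. Lengths are in m, angles in rad, forces in N, time in s.
With the tool pointing down it reaches from about 0.35 to 0.925 m from the base axis. Payload 6.4 kg.
Tool frame: the origin (TCP) lies midway between the tips of the shut fingers; the grasp point (between the pads) lies 19 mm behind it; y points along the fingers, z is the direction in which the jaws open and shut, and the axes are right-handed (so a half turn about y gives the same grasp; the last joint's range is limited). The gripper opens to 85 mm and grips with 20 to 120 N. Pads are 22 mm wide; open, the fingers measure 114 mm over their backs; the gripper's body (76 mm by 85 mm) begins 54 mm behind the grasp point. The pads swing forward as they close: fully open they stand 13 mm farther back than shut.
Start: joints at [-1.303, 0.245, 1.558, -0, 1.339, -0.174], TCP at [0.278, -0.588, 0.231] pointing down, gripper open.
Joint ranges: [-3.13, 3.13], [-1.02, 2.26], [0.13, 2.54], [-0.95, 4.09], [0.21, 2.88], [-2.74, 2.74]. Speed limits (rad/s): [2.57, 2.57, 3.14, 3.14, 3.14, 3.14].

INTERFACE

Orientations are given as a unit quaternion [x, y, z, w].
In Python, from plant import get_state, capture, calibration, sign_off, find_in, trace, place_of gives the robot as it stands.
- The arm moves only by the shell command python3 -m pendant 'ROWS' [FORCE]. ROWS is JSON, a list of rows, each a list of 3 entries, a list of its own where there are three numbers: the shift along the world's x, y, z normalised to -1 to 1, where 1 is 0.5 m, then the turn about the world's z normalised to -1 to 1, where 1 is pi rad, then the opening in per cent of the stroke, from 0 (shut) to 100 (fully open). In form: [[[x, y, z], yaw, jaw], ...]. A call has 1 to 12 rows; each row is the pose to reach, as a shift and turn from the pose measured when the call began, turning the shorter way round; what a row does not reach only later rows make up. A row lasts 1/10 s, in which the tool goes at most 50 mm and 8.59 degrees, less where a joint would pass 70% of its speed; a pose out of reach is approached as far as the arm can. A call with a number of a shift or a turn outside -1 to 1 is refused whole. A call with a gripper value outside its range is refused whole. The fingers move at their own pace and stop on an object; FORCE is the grip in N (left out, the last holds). Time passes only in rows, so rows that repeat a pose let the fingers close. It gives the time, the measured TCP pose, the force and the opening at its end, in the units of the state.
- get_state(): the state, without advancing time (a new reading comes with each control period).
- capture(name): name is "scene" or "top"; returns the picture (420x560x3 uint8, red, green, blue); there is no depth.
- calibration(name): a dict with "K" (3x3 intrinsics, pixels), "dist" ([k1, k2, p1, p2, k3] as OpenCV has them; the pictures are not rectified), "R" (3x3) and "t" (3): a world point X has camera coordinates R X + t. Camera axes: x right, y down, z forward; pixel columns grow to the right and rows downward; lengths in m; the calibration is good to about 2 mm. A picture is of the moment at which its call begins. calibration takes no time and is no camera call.
- sign_off(): hands the job in, once; it reports no verdict.
Trained networks look in the newest picture that a camera, given by its name, has taken for a name from the list of things; names that differ only in an ending like _2 or _b are one class to them, and where a whole thing is asked for, a point or a joint stands for the part that bears it (a point fixed in the world has none). Each returns a list of dicts, best first, with "score" (0 to 1); they miss things now and then, are a little off and sometimes report something else, mostly with a low value. They report only what shows in the picture. A call takes as long as a camera call. They do not tell look-alikes from the thing itself.
- find_in(camera, name): "rect" ([left, top, right, bottom] in pixels, round what is visible of it).
- trace(camera, name): "pixels" (420x560 bool, what is visible of it) and "rect" ([left, top, right, bottom] in pixels, round what is visible of it).
- place_of(camera, name): "position" ([row, column] in pixels: a listed point, or the origin of a listed thing).
The state is a dict: "t": time; "joint_positions": joint angles; "qd": joint speeds; "tau": joint torques, N m; "ee_pos": TCP position; "tcp_rot": TCP orientation; "ft_force": force on the tool from outside, world axes, zero at the start; "moment": the same for the moment, N m; "gripper_width": finger opening in m.
Only numpy, scipy, OpenCV 4.12 (cv2) and the standard library are available. Lean on these libraries where they do the work, as an engineer would, in place of code of your own. Each camera call takes 0.05 s, during which the arm holds its last target.

## Working session

There is one attempt and no reset: what is moved stays moved. The work goes in short steps, Python scripts to look and compute and a shell command to move; the robot and the scene stay as the last step left them, time stands still between calls to the robot, and variables do not carry over. Pictures are saved under pics/ and viewed, and the job is handed in when it is done.

```bash
ls; mkdir -p pics; python3 - <<'E'
from plant import *
import cv2,numpy as np
s=get_state();print({k:np.round(v,3).tolist() for k,v in s.items()})
for n in("scene","top"):
    im=capture(n);cv2.imwrite(f"pics/{n}0.png",im[:,:,::-1])
    c=calibration(n);print(n,{k:np.round(v,3).tolist() for k,v in c.items()}, -np.array(c["R"]).T@np.array(c["t"]))
E
```

```text
pics
{'t': 0.0, 'joint_positions': [-1.303, 0.246, 1.559, -0.0, 1.339, -0.174], 'qd': [-0.0, -0.0, 0.001, 0.0, 0.001, -0.002], 'tau': [-0.0, -42.951, -32.613, -0.0, 0.005, -0.0], 'ee_pos': [0.278, -0.587, 0.23], 'tcp_rot': [-0.155, 0.691, -0.689, 0.155], 'ft_force': [-0.254, -0.483, 0.221], 'moment': [-0.046, -0.014, -0.002], 'gripper_width': 0.085}
scene {'K': [[395.796, 0.0, 274.291], [0.0, 395.796, 210.856], [0.0, 0.0, 1.0]], 'dist': [-0.086, 0.0, 0.0, 0.0, 0.0], 'R': [[0.799, 0.601, -0.011], [0.432, -0.588, -0.683], [-0.417, 0.541, -0.73]], 't': [-0.44, -0.121, 1.321]} [ 0.9550645  -0.52220102  0.8764101 ]
top {'K': [[401.89, 0.0, 275.144], [0.0, 401.89, 203.712], [0.0, 0.0, 1.0]], 'dist': [-0.03, 0.0, 0.0, 0.0, 0.0], 'R': [[0.005, -1.0, -0.013], [-0.981, -0.002, -0.196], [0.196, 0.014, -0.981]], 't': [0.072, 0.531, 1.228]} [0.28038227 0.05668555 1.30927336]
```

View pics/scene0.png

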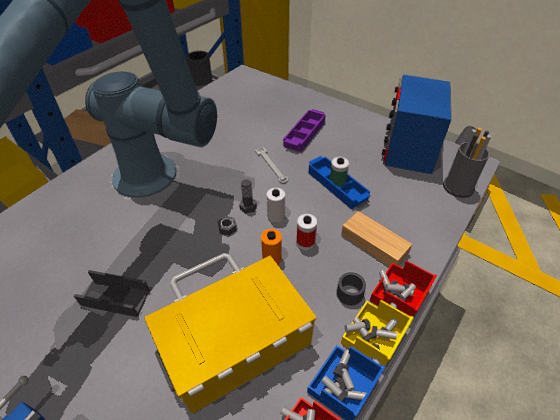

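View pics/top0.png

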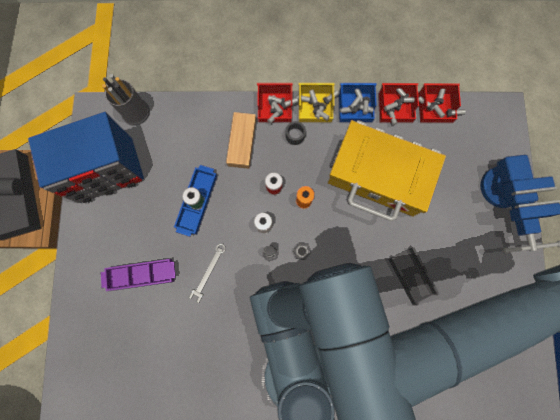

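The scene picture shows the red tin at (307,231), the orange look-alike at (271,245), the white tin at (276,205), the blue crate with the green tin at (340,180), the purple look-alike crate at (304,130), and the chest at (230,330) with its handle at (207,275). In the top picture, red is at (274,182), orange at (305,196), white at (263,222), and the blue crate at (196,200). Next I'll measure with the networks and confirm in a crop.

```bash
cat > h.py <<'E'
from plant import *
import cv2,numpy as np
C={n:calibration(n) for n in("scene","top")}
for c in C.values():
    for k in c: c[k]=np.array(c[k],float)
def ray(n,rc):
    c=C[n];p=cv2.undistortPoints(np.array([[[rc[1],rc[0]]]],float),c["K"],c["dist"])[0,0]
    d=c["R"].T@np.array([p[0],p[1],1]);return -c["R"].T@c["t"],d/np.linalg.norm(d)
def onz(n,rc,z):
    o,d=ray(n,rc);return o+d*(z-o[2])/d[2]
def tri(a,b):
    o1,d1=ray("scene",a);o2,d2=ray("top",b)
    A=np.stack([d1,-d2],1);s=np.linalg.lstsq(A,o2-o1,rcond=None)[0]
    p,q=o1+s[0]*d1,o2+s[1]*d2;return (p+q)/2,np.linalg.norm(p-q)
def proj(n,X):
    c=C[n];return cv2.projectPoints(np.atleast_2d(np.array(X,float)),cv2.Rodrigues(c["R"])[0],c["t"],c["K"],c["dist"])[0][:,0]
E
python3 - <<'E'
from h import *
for n in C:
    im=capture(n)
    for m in["tin_red_mid","tin_white_mid","tin_green_mid","crate","lid_handle","lid_hinge","bolt","nut"]:
        print(n,m,[(np.round(r["position"],1).tolist(),round(r["score"],2)) for r in place_of(n,m)][:5])
    l=[(220,160,340,270),(150,150,330,300)][n=="top"]
    cr=im[l[1]:l[3],l[0]:l[2]];cv2.imwrite(f"pics/crop_{n}.png",cv2.resize(cr,None,fx=4,fy=4,interpolation=2)[:600,:800,::-1])
E
```

```text
scene tin_red_mid [([245.8, 270.8], 0.72), ([232.1, 305.4], 0.64)]
scene tin_white_mid [([207.9, 272.2], 0.88)]
scene tin_green_mid [([171.0, 338.5], 0.77)]
scene crate [([183.3, 340.2], 0.77), ([134.0, 305.2], 0.77)]
scene lid_handle [([269.1, 196.7], 0.55)]
scene lid_hinge [([356.8, 244.9], 0.87)]
scene bolt [([183.4, 338.6], 0.35)]
scene nut [([295.0, 348.0], 0.67), ([228.9, 227.8], 0.58)]
top tin_red_mid [([185.3, 273.3], 0.72), ([199.5, 305.0], 0.58)]
top tin_white_mid [([224.4, 262.0], 0.68), ([213.3, 372.3], 0.68), ([274.2, 208.5], 0.33)]
top tin_green_mid [([197.9, 193.7], 0.53)]
top crate [([199.2, 194.4], 0.64), ([199.8, 198.6], 0.61), ([274.5, 140.8], 0.58)]
top lid_handle [([211.4, 372.6], 0.88)]
top lid_hinge [([138.0, 396.3], 0.58)]
top bolt [([257.0, 267.5], 0.52)]
top nut [([251.0, 304.5], 0.75)]
```

```bash
python3 - <<'E'
import cv2
t=cv2.imread("pics/top0.png")[150:300,165:325];s=cv2.imread("pics/scene0.png")[145:270,220:380]
cv2.imwrite("pics/crops.png",cv2.vconcat([cv2.resize(t,None,fx=2.1,fy=2.1,interpolation=2),cv2.resize(s,None,fx=2.1,fy=2.1,interpolation=2)]))
E
```

```text
(no output)
```

View pics/crops.png

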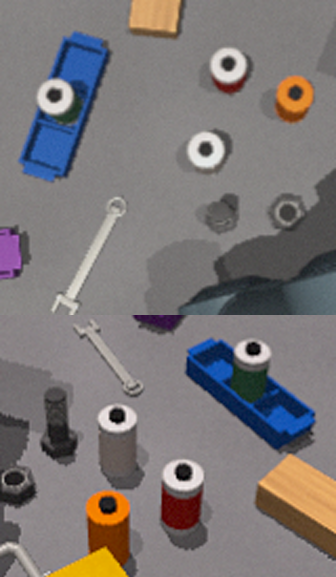

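The candidates for the red tin are (307,231) and (271,245) in the scene picture. The first has a red band and the second is orange, so the red one is (307,231) scene / (274,182) top. The white tin is (276,205) / (263,222). The crate is the blue one at (340,180) / (196,200), not the purple one. Now I'll refine the positions.

```bash
python3 - <<'E'
from h import *
pts={"red":((232.1,305.4),(185.3,273.3),.047),"white":((207.9,272.2),(224.4,262),.047),"orange":((245.8,270.8),(199.5,305),.047),"green":((171,338.5),(197.9,193.7),.052),"crate":((183.3,340.2),(199.2,194.4),0),"handle":((269.1,196.7),(211.4,372.6),.13),"hinge":((356.8,244.9),(138,396.3),.13),"nut":((228.9,227.8),(251,304.5),0)}
for k,(a,b,z) in pts.items():
    p,e=tri(a,b);print(k,p.round(4),"gap",round(e,4),"s",onz("scene",a,z)[:2].round(4),"t",onz("top",b,z)[:2].round(4))
# cap tops: dark blob near projected cap
for n in C:
    im=capture(n);hsv=cv2.cvtColor(im,cv2.COLOR_RGB2HSV)
    for k in["red","white","orange","green"]:
        a,b,z=pts[k];p=tri(a,b)[0];zc=z+.057-.002
        u=proj(n,[p[0],p[1],zc])[0]
        x0,y0=np.round(u).astype(int)-8
        w=im[y0:y0+17,x0:x0+17].max(2)
        m=(w<70).astype(np.uint8)
        nn,lab,st,ce=cv2.connectedComponentsWithStats(m)
        if nn<2: print(n,k,"none");continue
        i=1+np.argmax(st[1:,4]);c=ce[i]+[x0,y0]
        print(n,k,"cap px",c.round(1),st[i,4],"xy",onz(n,(c[1],c[0]),zc-.003)[:2].round(4))
# crate blue mask
    r=[r for r in trace(n,"crate")]
    for q in r:
        mm=q["pixels"];print(n,"crate",q["rect"],q["score"],im[mm].mean(0).round(),mm.sum())
E
```

```text
red [0.5949 0.0816 0.0431] gap 0.0026 s [0.5974 0.0798] t [0.593  0.0806]
white [0.464  0.113  0.0332] gap 0.0094 s [0.4692 0.0988] t [0.4653 0.1157]
orange [ 0.5486 -0.0184  0.0493] gap 0.0078 s [ 0.55  -0.014] t [ 0.5463 -0.0214]
green [0.5484 0.3344 0.0627] gap 0.0024 s [0.5437 0.3469] t [0.5498 0.336 ]
crate [0.5558 0.3442 0.0074] gap 0.0023 s [0.5531 0.3526] t [0.5565 0.345 ]
handle [ 0.4934 -0.218   0.1268] gap 0.0006 s [ 0.4952 -0.2195] t [ 0.493  -0.2171]
hinge [ 0.7197 -0.3065  0.1284] gap 0.0143 s [ 0.7156 -0.3124] t [ 0.7237 -0.3005]
nut [ 0.3883 -0.0169  0.0052] gap 0.0101 s [ 0.3883 -0.0101] t [ 0.3854 -0.021 ]
scene red cap px [306.9 219.7] 47 xy [0.5993 0.0798]
scene white cap px [275.2 192.7] 39 xy [0.4708 0.1118]
scene orange cap px [270.9 235. ] 48 xy [ 0.5546 -0.0181]
scene green cap px [340.2 160.8] 31 xy [0.55   0.3358]
scene crate [282.4, 112.1, 325.8, 148.9] 0.81 [76. 32. 91.] 1028
scene crate [307.9, 155.1, 370.8, 209.3] 0.56 [ 17.  55. 112.] 1272
top red cap px [273.1 179.9] 22 xy [0.5974 0.0804]
top white cap px [262.4 220.6] 20 xy [0.4692 0.1122]
top orange cap px [305.1 193.9] 22 xy [ 0.5529 -0.0186]
top green cap px [190.5 195. ] 26 xy [0.5478 0.3348]
top crate [101.6, 258.8, 176.6, 288.2] 0.65 [125.  71. 142.] 1669
```

```bash
python3 - <<'E'
from h import *
from scipy.optimize import minimize
IM={n:capture(n) for n in C}
def hull(n,P,m):
    h=cv2.convexHull(proj(n,P).astype(np.float32)); cv2.fillConvexPoly(m,np.round(h*16).astype(np.int32),255,lineType=cv2.LINE_AA,shift=4)
def box(p,x0,x1,y0,y1,z0,z1):
    c,s=np.cos(p[2]),np.sin(p[2])
    return np.array([[p[0]+c*x-s*y,p[1]+s*x+c*y,z] for x in(x0,x1) for y in(y0,y1) for z in(z0,z1)])
def fit(p0,boxf,mask,occ=None):
    def cost(p,full=False):
        tot=0
        for n in C:
            m=np.zeros((420,560),np.uint8);hull(n,boxf(p),m);m=m/255.
            d=np.abs(m-mask[n])
            if occ is not None: d=d*(1-occ[n])
            tot+=d.sum()/ (mask[n].sum())
        return tot
    best=None
    for d in(-.05,0,.05):
        r=minimize(cost,np.add(p0,[0,0,d]),method="Nelder-Mead",options=dict(initial_simplex=[np.add(p0,[0,0,d])+v for v in([0,0,0],[.008,0,0],[0,.008,0],[0,0,.06])],xatol=1e-5,fatol=1e-5))
        if best is None or r.fun<best.fun: best=r
    return best
# crate
mask={};occ={};my={}
for n in C:
    h=cv2.cvtColor(IM[n],cv2.COLOR_RGB2HSV)
    near=np.zeros((420,560),np.uint8);hull(n,box([.549,.335,0],-.17,.17,-.17,.17,0,.05),near)
    mask[n]=((h[...,0]>98)&(h[...,0]<122)&(h[...,1]>130)&(near>0)).astype(float)
    o=np.zeros((420,560),np.uint8)
    a=np.linspace(0,6.28,20);P=np.array([[.549+.028*np.cos(t),.335+.028*np.sin(t),z] for t in a for z in(.005,.11)])
    hull(n,P,o);occ[n]=(o>0).astype(float)
    near=np.zeros((420,560),np.uint8);hull(n,box([.61,-.26,-.36],-.2,.2,-.25,.25,0,.15),near)
    my[n]=((h[...,0]>18)&(h[...,0]<32)&(h[...,1]>140)&(near>0)).astype(float)
    my[n]=cv2.morphologyEx(my[n],cv2.MORPH_CLOSE,np.ones((7,7)))
r=fit([.549,.335,-.3],lambda p:box(p,-.1045,.1045,-.036,.036,0,.036),mask,occ);print("crate -",r.x,r.fun)
r2=fit([.549,.335,.3],lambda p:box(p,-.1045,.1045,-.036,.036,0,.036),mask,occ);print("crate +",r2.x,r2.fun)
r2=r if r.fun<r2.fun else r2
r3=fit([.549,.335,1.3],lambda p:box(p,-.1045,.1045,-.036,.036,0,.036),mask,occ);print("crate",r3.x,r3.fun)
r4=fit([.549,.335,-1.3],lambda p:box(p,-.1045,.1045,-.036,.036,0,.036),mask,occ);print("crate",r4.x,r4.fun)
cr=min([r,r2,r3,r4],key=lambda q:q.fun).x
for f in(-.18,-.189):
    q=fit([.72,-.304,-.363],lambda p:box(p,f,0,-.15,.15,0.0,.13),my);print("chest",f,q.x,q.fun)
ch=q.x
for n in C:
    o=IM[n][:,:,::-1].copy()
    for P in(box(cr,-.1045,.1045,-.036,.036,0,.036),box(cr,.037,.099,-.031,.031,.005,.036),box(cr,-.099,-.037,-.031,.031,.005,.036),box(ch,-.18,0,-.15,.15,0,.13),box(ch,-.247,-.247,-.062,.062,.13,.13)):
        u=proj(n,P)
        for i in range(8):
            for b in(1,2,4):
                if i^b>i: cv2.line(o,*[tuple(np.round(u[j]*16).astype(int).tolist()) for j in(i,i^b)],(255,0,255),1,cv2.LINE_AA,4)
    l=(160,60,380,420) if n=="scene" else (150,80,470,300)
    if n=="scene":l=(140,140,400,400)
    cv2.imwrite(f"pics/fit_{n}.png",cv2.resize(o[l[1]:l[3],l[0]:l[2]],None,fx=2.3,fy=2.3,interpolation=2))
E
```

```text
crate - [ 0.54724351  0.34126194 -0.30715115] 0.3918871138630891
crate + [ 0.54724582  0.34106648 -0.30719238] 0.39191072583419334
crate [0.54730348 0.34115143 2.83346053] 0.39217199862401103
crate [ 0.5473817   0.34095094 -0.30841664] 0.39186052975576197
chest -0.18 [ 0.72180741 -0.30272756 -0.36805294] 0.21134742017568017
chest -0.189 [ 0.7236348  -0.30393236 -0.37152744] 0.23039945529125688
```

View pics/fit_scene.png

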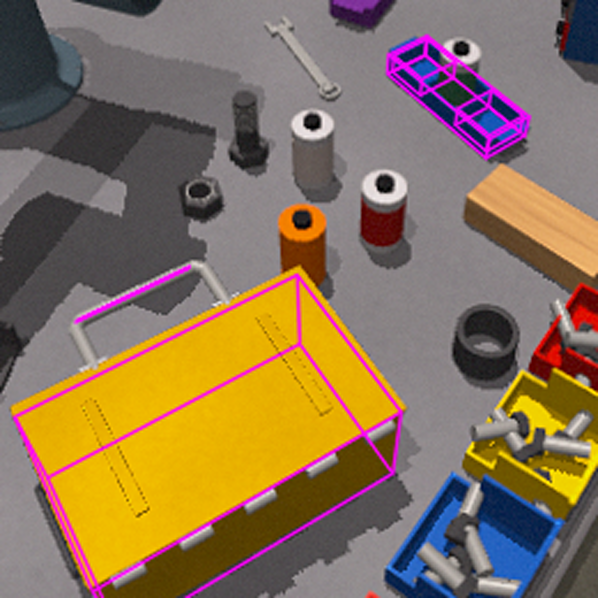

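View pics/fit_top.png

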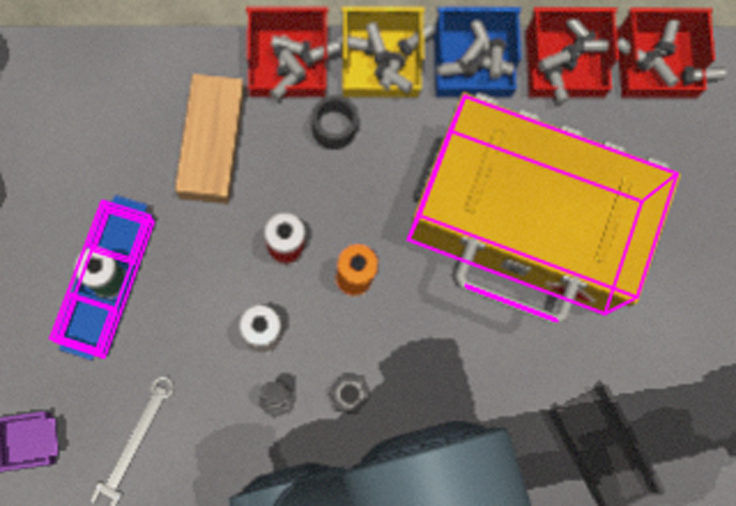

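```bash
python3 - <<'E'
from h import *
t=cv2.imread("pics/top0.png")[160:242,165:225];s=cv2.imread("pics/scene0.png")[148:215,300:378]
a=cv2.resize(t,None,fx=6,fy=6,interpolation=2);b=cv2.resize(s,None,fx=5.5,fy=5.5,interpolation=2)
b=cv2.copyMakeBorder(b,0,a.shape[0]-b.shape[0],0,0,0);cv2.imwrite("pics/cratez.png",cv2.hconcat([a,b]))
E
```

```text
(no output)
```

View pics/cratez.png

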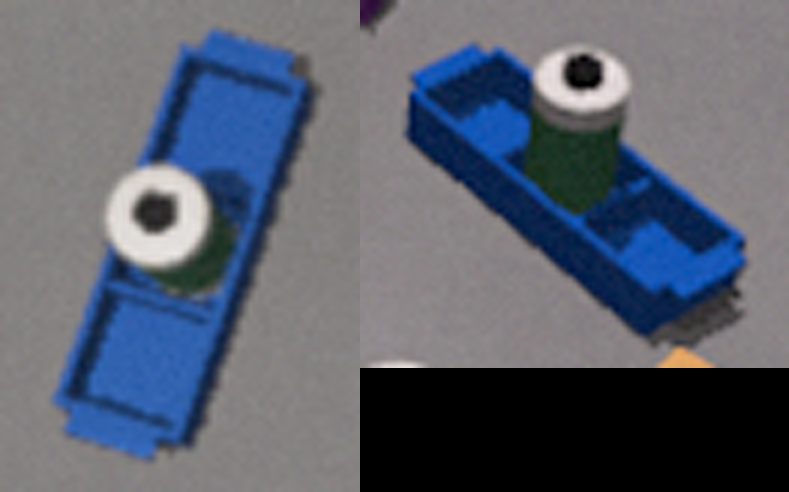

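```bash
python3 - <<'E'
from h import *
def rep(n,pts):
    P=np.array([onz(n,(v,u),.036)[:2] for u,v in pts]);c=P.mean(0);d=(P[0]+P[1]-P[2]-P[3])/2
    print(n,P.round(3).tolist(),"c",c.round(4),"len",np.linalg.norm(d).round(3),"wid",np.linalg.norm(P[0]-P[1]).round(3),np.linalg.norm(P[2]-P[3]).round(3),"yaw",np.arctan2(d[1],d[0]).round(3),np.degrees(np.arctan2(*(P[1]-P[0])[::-1])).round(1),np.degrees(np.arctan2(*(P[3]-P[2])[::-1])).round(1))
rep("top",[(195.8,167.5),(217.5,174.7),(174.2,226.7),(195.8,234.7)])
rep("scene",[(370,192),(353.6,200.7),(324.5,157.1),(309.5,164.4)])
IM={n:capture(n) for n in C}
from scipy.optimize import minimize
def box(p,x0,x1,y0,y1,z0,z1):
    c,s=np.cos(p[2]),np.sin(p[2])
    return np.array([[p[0]+c*x-s*y,p[1]+s*x+c*y,z] for x in(x0,x1) for y in(y0,y1) for z in(z0,z1)])
def hull(n,P,m):
    h=cv2.convexHull(proj(n,P).astype(np.float32)); cv2.fillConvexPoly(m,np.round(h*16).astype(np.int32),255,lineType=cv2.LINE_AA,shift=4)
mk={};oc={}
for n in C:
    im=IM[n].astype(int);h=cv2.cvtColor(IM[n],cv2.COLOR_RGB2HSV)
    near=np.zeros((420,560),np.uint8);hull(n,box([.549,.335,0],-.17,.17,-.17,.17,0,.05),near)
    mk[n]=((im[...,2]-im[...,0]>25)&(h[...,0]>100)&(h[...,0]<125)&(near>0))*1.
    o=np.zeros((420,560),np.uint8);a=np.linspace(0,6.28,20)
    hull(n,np.array([[.549+.028*np.cos(t),.335+.028*np.sin(t),z] for t in a for z in(.005,.11)]),o);oc[n]=(o>0)*1.
def cost(p):
    t=0
    for n in C:
        m=np.zeros((420,560),np.uint8)
        hull(n,box(p,-.1045,.1045,-.036,.036,0,.036),m);hull(n,box(p,-.1045-p[3],.1045+p[3],-.024,.024,.031,.036),m)
        t+=(np.abs(m/255.-mk[n])*(1-oc[n])).sum()/mk[n].sum()
    return t
p0=np.array([.549,.335,-.3,.012])
r=minimize(cost,p0,method="Nelder-Mead",options=dict(initial_simplex=[p0+v for v in np.vstack([np.zeros(4),np.diag([.008,.008,.06,.006])])]))
print(r.x,r.fun)
p=r.x
for s in(1,-1): print("cell",s,p[:2]+s*.068*np.array([np.cos(p[2]),np.sin(p[2])]))
E
```

```text
top [[0.656, 0.337], [0.631, 0.264], [0.459, 0.398], [0.433, 0.328]] c [0.5447 0.3319] len 0.207 wid 0.077 0.075 yaw -0.304 -108.7 -109.8
scene [[0.663, 0.337], [0.641, 0.274], [0.462, 0.397], [0.443, 0.336]] c [0.552 0.336] len 0.208 wid 0.066 0.064 yaw -0.295 -109.5 -107.8
[ 0.54804911  0.33954581 -0.30419588  0.01064272] 0.2596013064370617
cell 1 [0.6129271  0.31917804]
cell -1 [0.48317111 0.35991359]
```

```bash
cat >> h.py <<'E'
from scipy.spatial.transform import Rotation as Ro
def st():
    s=get_state();M=Ro.from_quat(s["tcp_rot"]).as_matrix()
    z=M[:,2];a=np.degrees(np.arctan2(z[1],z[0]))
    print("t",round(s["t"],2),"tcp",np.round(s["ee_pos"],4),"jaw deg",a.round(1),"y",M[:,1].round(3),"F",np.round(s["ft_force"],1),"w",round(s["gripper_width"],4),"q",np.round(s["joint_positions"],2))
    return s,a
def to(x,y,z,jaw=None):
    s,a=st();d=(np.array([x,y,z])-s["ee_pos"])/.5
    print("shift",d.round(4),"yaw",None if jaw is None else round((((jaw-a)+90)%180-90)/180,4))
E
python3 - <<'E'
from h import *
to(.598,.080,.20,72.6)
E
```

```text
t 1.4 tcp [ 0.2779 -0.5876  0.2313] jaw deg -64.7 y [-0.  0. -1.] F [-0.4  0.8 -0.1] w 0.0854 q [-1.3   0.25  1.56  0.    1.34 -0.17]
shift [ 0.6401  1.3352 -0.0625] yaw -0.2373
```

```bash
python3 -m pendant '[[[0.04,0.08,0.0],0.04,100],[[0.1,0.18,0.0],0.08,100],[[0.16,0.27,0.0],0.13,100],[[0.22,0.36,0.0],0.17,100],[[0.28,0.45,0.0],0.22,100],[[0.34,0.54,0.0],0.26,100],[[0.4,0.62,0.0],0.31,100],[[0.44,0.7,0.0],0.35,100],[[0.48,0.78,0.0],0.4,100],[[0.52,0.86,0.0],0.44,100],[[0.56,0.92,0.0],0.48,100],[[0.6,1.0,0.0],0.53,100]]' 40; python3 - <<'E'
from h import *
to(.598,.080,.17,72.6)
E
```

```text
t: 2.6
ee_pos: [0.5789, -0.0858, 0.2316]
tcp_rot: [-0.614, 0.35, -0.35, 0.614]
ft_force: [-0.7, -0.8, -0.7]
gripper_width: 0.0853
t 2.6 tcp [ 0.5789 -0.0858  0.2316] jaw deg 30.7 y [ 0.001 -0.    -1.   ] F [-0.7 -0.8 -0.7] w 0.0853 q [-0.34  0.09  1.73 -0.    1.32 -0.88]
shift [ 0.0383  0.3316 -0.1232] yaw 0.233
```

```bash
python3 -m pendant '[[[0.01,0.06,-0.02],0.045,100],[[0.02,0.13,-0.04],0.09,100],[[0.03,0.2,-0.07],0.14,100],[[0.035,0.27,-0.1],0.19,100],[[0.038,0.33,-0.12],0.233,100],[[0.038,0.332,-0.123],0.233,100],[[0.038,0.332,-0.123],0.233,100]]'; python3 - <<'E'
from h import *
to(.598,.080,.05,72.6)
im=capture("scene");cv2.imwrite("pics/s1.png",im[:,:,::-1])
E
```

```text
t: 3.3
ee_pos: [0.5976, 0.0806, 0.1697]
tcp_rot: [0.699, -0.107, 0.107, -0.699]
ft_force: [0.4, 0.8, -0.4]
gripper_width: 0.0854
t 3.3 tcp [0.5976 0.0806 0.1697] jaw deg 72.6 y [ 0. -0. -1.] F [ 0.4  0.8 -0.4] w 0.0854 q [-0.05  0.2   1.73 -0.    1.21 -1.32]
shift [ 0.0008 -0.0013 -0.2395] yaw 0.0
```

View pics/s1.png

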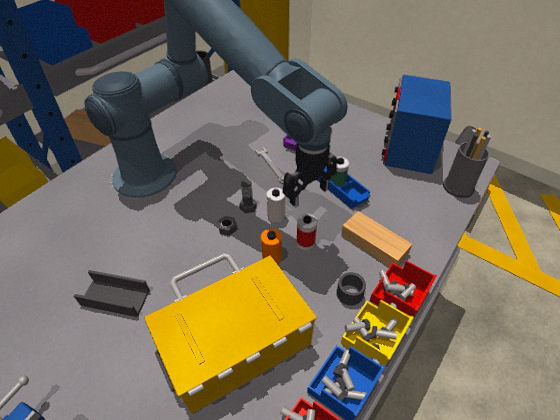

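The open gripper hangs at (312,180), above the red tin at (306,232), and nothing is in the way. Now I'll descend and grip.

```bash
python3 -m pendant '[[[0.0,0.0,-0.04],0,100],[[0.0,0.0,-0.09],0,100],[[0.0,0.0,-0.14],0,100],[[0.0,0.0,-0.18],0,100],[[0.0,0.0,-0.21],0,100],[[0.0,0.0,-0.23],0,100],[[0.0,0.0,-0.24],0,100],[[0.0,0.0,-0.24],0,100]]' ; python3 -m pendant '[[[0,0,0],0,45],[[0,0,0],0,45],[[0,0,0],0,45],[[0,0,0],0,45],[[0,0,0],0,45],[[0,0,0],0,45],[[0,0,0],0,45]]' 45; python3 - <<'E'
from h import *
st()
E
```

```text
t: 4.15
ee_pos: [0.5981, 0.0796, 0.0503]
tcp_rot: [0.699, -0.107, 0.108, -0.699]
ft_force: [0.0, 0.1, 0.1]
gripper_width: 0.0854
t: 4.85
ee_pos: [0.599, 0.0796, 0.0514]
tcp_rot: [-0.699, 0.107, -0.109, 0.699]
ft_force: [-1.3, 0.4, 6.1]
gripper_width: 0.0511
t 4.85 tcp [0.599  0.0796 0.0514] jaw deg 72.5 y [ 0.003 -0.    -1.   ] F [-1.3  0.4  6.1] w 0.0511 q [-0.06  0.36  1.78 -0.    1.   -1.32]
```

```bash
python3 -m pendant '[[[0,0,0.02],0,40],[[0,0,0.06],0,40],[[0,0,0.1],0,40],[[0,0,0.14],0,40],[[0,0,0.17],0,40],[[0,0,0.18],0,40],[[0,0,0.18],0,40]]' 45; python3 - <<'E'
from h import *
to(.613,.316,.14,72.6)
E
```

```text
t: 5.55
ee_pos: [0.5991, 0.0796, 0.1419]
tcp_rot: [-0.699, 0.106, -0.109, 0.699]
ft_force: [-0.3, 0.3, -1.9]
gripper_width: 0.0516
t 5.55 tcp [0.5991 0.0796 0.1419] jaw deg 72.5 y [ 0.004 -0.    -1.   ] F [-0.3  0.3 -1.9] w 0.0516 q [-0.06  0.23  1.75 -0.    1.16 -1.32]
shift [ 0.0277  0.4728 -0.0039] yaw 0.0005
```

```bash
python3 -m pendant '[[[0.001,0.02,0],0,40],[[0.005,0.06,0],0,40],[[0.008,0.11,0],0,40],[[0.011,0.17,0],0,40],[[0.014,0.23,0],0,40],[[0.017,0.29,0],0,40],[[0.02,0.35,0],0,40],[[0.024,0.4,0],0,40],[[0.026,0.44,0],0,40],[[0.027,0.465,0],0,40],[[0.028,0.473,0],0,40],[[0.028,0.473,0],0,40]]'; python3 - <<'E'
from h import *
to(.613,.316,.057,72.6)
for n in C:
    im=capture(n);l=(290,110,390,210) if n=="scene" else (160,130,260,230)
    globals()[n]=cv2.resize(im[l[1]:l[3],l[0]:l[2],::-1],(400,400),interpolation=2)
cv2.imwrite("pics/p1.png",cv2.hconcat([scene,top]))
E
```

```text
t: 6.75
ee_pos: [0.613, 0.3161, 0.1415]
tcp_rot: [0.699, -0.106, 0.109, -0.699]
ft_force: [0.6, -0.3, -2.4]
gripper_width: 0.0511
t 6.75 tcp [0.613  0.3161 0.1415] jaw deg 72.5 y [ 0.003 -0.001 -1.   ] F [ 0.6 -0.3 -2.4] w 0.0511 q [ 0.31  0.42  1.51 -0.    1.21 -0.95]
shift [-1.000e-04 -2.000e-04 -1.691e-01] yaw 0.0004
```

View pics/p1.png

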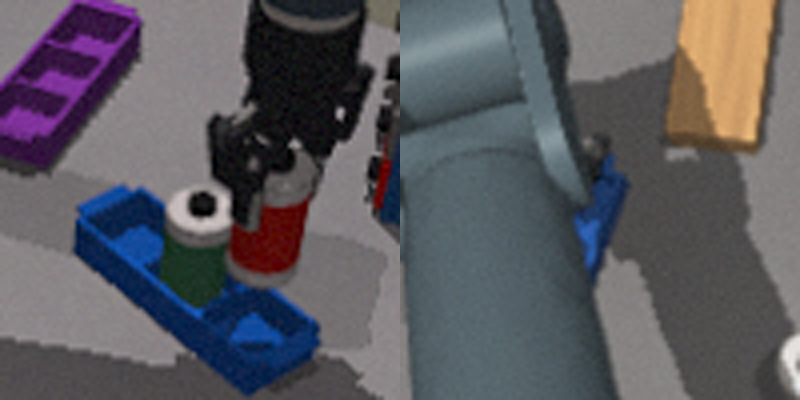

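The red tin hangs above the free near cell, with the green tin clear at (204,205) in the crop. The fingers are over the long walls. I'll lower it to just above the rim.

```bash
python3 -m pendant '[[[0,0,-0.02],0,40],[[0,0,-0.05],0,40],[[0,0,-0.08],0,40],[[0,0,-0.093],0,40],[[0,0,-0.093],0,40]]'; python3 - <<'E'
from h import *
st()
im=capture("scene");cv2.imwrite("pics/p2.png",cv2.resize(im[130:220,300:390,::-1],(540,540),interpolation=2))
E
```

```text
t: 7.35
ee_pos: [0.6118, 0.3147, 0.0926]
tcp_rot: [0.7, -0.108, 0.108, -0.698]
ft_force: [-0.2, 0.3, -1.2]
gripper_width: 0.051
t 7.35 tcp [0.6118 0.3147 0.0926] jaw deg 72.5 y [-0.001 -0.002 -1.   ] F [-0.2  0.3 -1.2] w 0.051 q [ 0.31  0.47  1.53 -0.    1.14 -0.95]
```

View pics/p2.png

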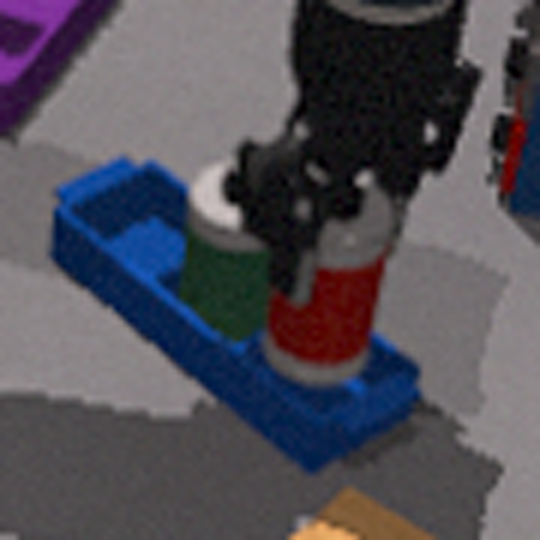

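The tin sits centred over the cell at crop (320,365). I'll lower it in while watching the force.

```bash
python3 -m pendant '[[[0,0,-0.014],0,40],[[0,0,-0.028],0,40],[[0,0,-0.04],0,40],[[0,0,-0.04],0,40]]'; python3 - <<'E'
from h import *
to(.613,.316,.057)
E
```

```text
t: 7.8
ee_pos: [0.6118, 0.3147, 0.0725]
tcp_rot: [0.7, -0.108, 0.108, -0.698]
ft_force: [-0.9, 0.2, -3.2]
gripper_width: 0.0515
t 7.8 tcp [0.6118 0.3147 0.0725] jaw deg 72.5 y [-0.001 -0.002 -1.   ] F [-0.9  0.2 -3.2] w 0.0515 q [ 0.31  0.5   1.54 -0.    1.11 -0.95]
shift [ 0.0024  0.0025 -0.0311] yaw None
```

```bash
python3 -m pendant '[[[0,0,-0.01],0,40],[[0,0,-0.02],0,40],[[0,0,-0.027],0,40],[[0,0,-0.031],0,40],[[0,0,-0.031],0,40]]'; python3 - <<'E'
from h import *
st()
im=capture("scene");cv2.imwrite("pics/p3.png",cv2.resize(im[130:220,300:390,::-1],(540,540),interpolation=2))
E
```

```text
t: 8.3
ee_pos: [0.6118, 0.3148, 0.0569]
tcp_rot: [0.7, -0.108, 0.108, -0.698]
ft_force: [0.3, -0.2, -2.3]
gripper_width: 0.051
t 8.3 tcp [0.6118 0.3148 0.0569] jaw deg 72.5 y [-0.001 -0.002 -1.   ] F [ 0.3 -0.2 -2.3] w 0.051 q [ 0.31  0.52  1.54 -0.    1.08 -0.95]
```

View pics/p3.png

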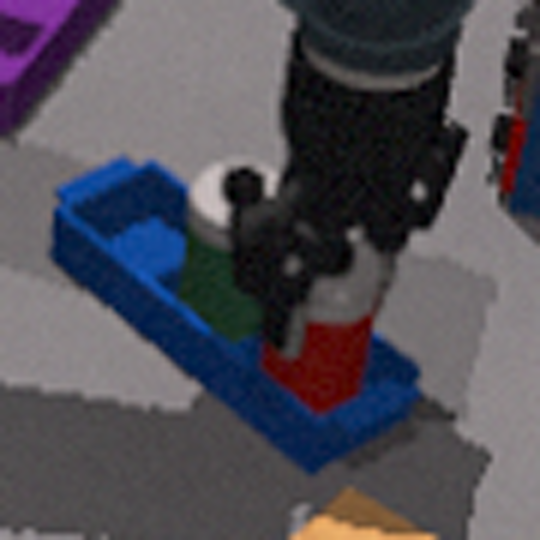

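```bash
python3 -m pendant '[[[0,0,-0.002],0,40],[[0,0,-0.002],0,40]]';python3 -m pendant '[[[0,0,-0.003],0,40],[[0,0,-0.003],0,40]]'
```

```text
t: 8.55
ee_pos: [0.6122, 0.3149, 0.0565]
tcp_rot: [0.699, -0.108, 0.108, -0.698]
ft_force: [1.1, 0.1, -0.5]
gripper_width: 0.051
t: 8.75
ee_pos: [0.6124, 0.3149, 0.0564]
tcp_rot: [0.7, -0.108, 0.108, -0.698]
ft_force: [-3.2, -0.8, 4.9]
gripper_width: 0.051
```

```bash
python3 -m pendant '[[[0,0,0],0,70],[[0,0,0],0,80],[[0,0,0],0,100],[[0,0,0],0,100],[[0,0,0],0,100]]'; python3 -m pendant '[[[0,0,0.04],0,100],[[0,0,0.1],0,100],[[0,0,0.17],0,100],[[0,0,0.22],0,100],[[0,0,0.24],0,100],[[0,0,0.24],0,100]]'; python3 - <<'E'
from h import *
to(.470,.112,.18,72.6)
im=capture("scene");cv2.imwrite("pics/p4.png",cv2.resize(im[130:220,300:390,::-1],(540,540),interpolation=2))
E
```

```text
t: 9.25
ee_pos: [0.6124, 0.3149, 0.0563]
tcp_rot: [0.7, -0.108, 0.108, -0.698]
ft_force: [0.6, -0.5, -0.3]
gripper_width: 0.0854
t: 9.85
ee_pos: [0.6132, 0.3152, 0.178]
tcp_rot: [0.699, -0.107, 0.109, -0.699]
ft_force: [0.1, -0.8, -0.6]
gripper_width: 0.0853
t 9.85 tcp [0.6132 0.3152 0.178 ] jaw deg 72.5 y [ 0.003 -0.001 -1.   ] F [ 0.1 -0.8 -0.6] w 0.0853 q [ 0.31  0.38  1.49 -0.    1.27 -0.95]
shift [-0.2864 -0.4064  0.0041] yaw 0.0008
```

View pics/p4.png

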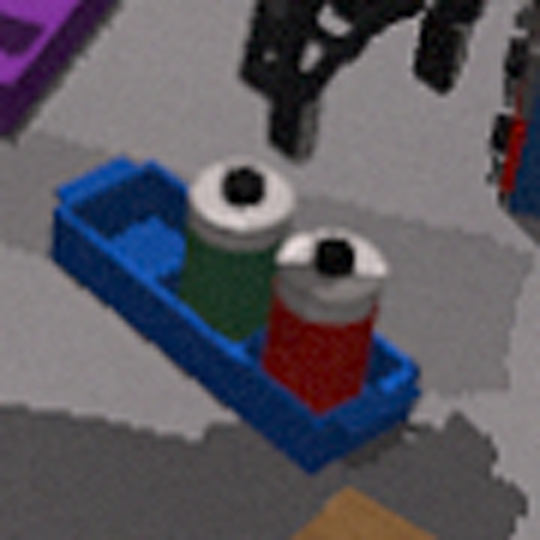

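The red tin stands upright in the near cell at crop (325,330), and the crate is unmoved. The white tin is next.

```bash
python3 -m pendant '[[[-0.03,-0.05,0],0,100],[[-0.08,-0.11,0],0,100],[[-0.13,-0.18,0],0,100],[[-0.18,-0.25,0],0,100],[[-0.22,-0.32,0],0,100],[[-0.26,-0.37,0],0,100],[[-0.28,-0.4,0],0,100],[[-0.286,-0.406,0],0.001,100],[[-0.286,-0.406,0],0.001,100]]'; python3 - <<'E'
from h import *
to(.470,.112,.0505,72.6)
im=capture("scene");cv2.imwrite("pics/w1.png",cv2.resize(im[120:260,210:350,::-1],(560,560),interpolation=2))
E
```

```text
t: 10.8
ee_pos: [0.4684, 0.1117, 0.1745]
tcp_rot: [0.7, -0.108, 0.106, -0.698]
ft_force: [0.3, 1.1, -0.5]
gripper_width: 0.0853
t 10.8 tcp [0.4684 0.1117 0.1745] jaw deg 72.6 y [-0.002 -0.002 -1.   ] F [ 0.3  1.1 -0.5] w 0.0853 q [-0.   -0.1   2.03 -0.    1.21 -1.27]
shift [ 0.0031  0.0005 -0.2481] yaw 0.0
```

View pics/w1.png

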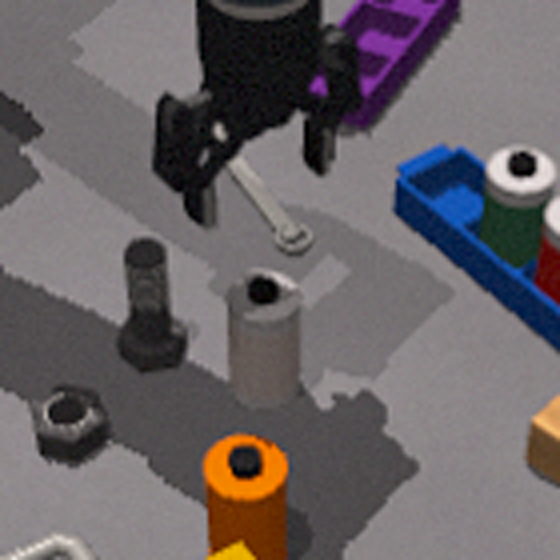

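```bash
python3 - <<'E'
from h import *
print(onz("scene",(183,247),.104),onz("scene",(206,248),.01),onz("top",(251,272),.06))
E
```

```text
[0.3849032  0.09188222 0.104     ] [0.3834972  0.08932554 0.01      ] [0.38025493 0.08319283 0.06      ]
```

The bolt is at about (0.384, 0.090), 75 mm from the nearest finger, so the way is clear. I'll descend and grip.

```bash
python3 -m pendant '[[[0.003,0.0,-0.04],0,100],[[0.003,0.0,-0.09],0,100],[[0.003,0.0,-0.14],0,100],[[0.003,0.0,-0.18],0,100],[[0.003,0.0,-0.22],0,100],[[0.003,0.0,-0.24],0,100],[[0.003,0.0,-0.248],0,100],[[0.003,0.0,-0.248],0,100]]' ; python3 -m pendant '[[[0,0,0],0,45],[[0,0,0],0,45],[[0,0,0],0,45],[[0,0,0],0,45],[[0,0,0],0,45],[[0,0,0],0,45],[[0,0,0],0,45]]' 45; python3 -m pendant '[[[0,0,0.02],0,40],[[0,0,0.06],0,40],[[0,0,0.1],0,40],[[0,0,0.14],0,40],[[0,0,0.17],0,40],[[0,0,0.18],0,40],[[0,0,0.18],0,40]]' 45; python3 - <<'E'
from h import *
to(.483,.357,.14,72.6)
E
```

```text
t: 11.65
ee_pos: [0.4707, 0.1125, 0.0508]
tcp_rot: [0.7, -0.107, 0.106, -0.698]
ft_force: [-0.3, -0.2, -1.2]
gripper_width: 0.0856
t: 12.35
ee_pos: [0.4716, 0.1125, 0.0519]
tcp_rot: [0.7, -0.107, 0.107, -0.698]
ft_force: [-0.7, -0.3, 6.3]
gripper_width: 0.0511
t: 13.05
ee_pos: [0.4717, 0.1124, 0.1424]
tcp_rot: [0.7, -0.106, 0.107, -0.698]
ft_force: [-0.6, -0.2, -2.3]
gripper_width: 0.0508
t 13.05 tcp [0.4717 0.1124 0.1424] jaw deg 72.7 y [ 0.001 -0.002 -1.   ] F [-0.6 -0.2 -2.3] w 0.0508 q [ 0.   -0.04  2.04 -0.    1.14 -1.27]
shift [ 0.0226  0.4891 -0.0048] yaw -0.0004
```

```bash
python3 -m pendant '[[[0.001,0.02,0],0,40],[[0.004,0.06,0],0,40],[[0.006,0.11,0],0,40],[[0.009,0.17,0],0,40],[[0.012,0.23,0],0,40],[[0.014,0.29,0],0,40],[[0.016,0.35,0],0,40],[[0.019,0.41,0],0,40],[[0.021,0.45,0],0,40],[[0.022,0.48,0],0,40],[[0.022,0.488,0],0,40],[[0.022,0.488,0],0,40]]'; python3 -m pendant '[[[0,0,-0.02],0,40],[[0,0,-0.05],0,40],[[0,0,-0.08],0,40],[[0,0,-0.093],0,40],[[0,0,-0.093],0,40]]'; python3 - <<'E'
from h import *
to(.483,.356,.057,72.6)
im=capture("scene");cv2.imwrite("pics/w2.png",cv2.resize(im[120:220,290:390,::-1],(600,600),interpolation=2))
E
```

```text
t: 14.25
ee_pos: [0.4822, 0.3565, 0.1416]
tcp_rot: [0.7, -0.106, 0.106, -0.698]
ft_force: [0.2, -0.2, -2.0]
gripper_width: 0.0511
t: 14.75
ee_pos: [0.481, 0.3556, 0.0929]
tcp_rot: [0.701, -0.108, 0.105, -0.697]
ft_force: [0.2, 0.2, -2.5]
gripper_width: 0.051
t 14.75 tcp [0.481  0.3556 0.0929] jaw deg 72.7 y [-0.004 -0.004 -1.   ] F [ 0.2  0.2 -2.5] w 0.051 q [ 0.45  0.29  1.78 -0.    1.08 -0.82]
shift [ 0.0039  0.0008 -0.0717] yaw -0.0004
```

View pics/w2.png

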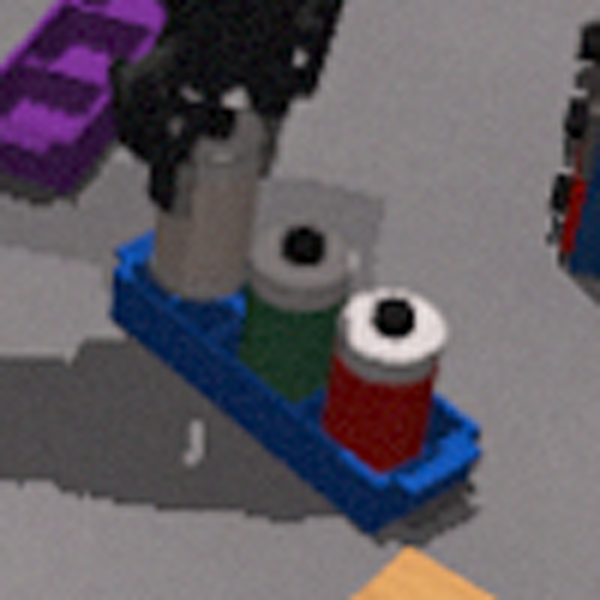

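```bash
python3 -m pendant '[[[0.003,0,-0.014],0,40],[[0.004,0,-0.028],0,40],[[0.004,0,-0.04],0,40],[[0.004,0,-0.04],0,40]]'; python3 - <<'E'
from h import *
to(.483,.356,.0575)
E
```

```text
t: 15.2
ee_pos: [0.483, 0.3557, 0.0728]
tcp_rot: [0.701, -0.108, 0.105, -0.697]
ft_force: [-0.9, -0.1, -2.4]
gripper_width: 0.0513
t 15.2 tcp [0.483  0.3557 0.0728] jaw deg 72.7 y [-0.004 -0.005 -1.   ] F [-0.9 -0.1 -2.4] w 0.0513 q [ 0.45  0.32  1.78 -0.    1.05 -0.82]
shift [ 0.      0.0006 -0.0306] yaw None
```

```bash
python3 -m pendant '[[[0,0,-0.01],0,40],[[0,0,-0.02],0,40],[[0,0,-0.027],0,40],[[0,0,-0.030],0,40],[[0,0,-0.030],0,40]]';  python3 -m pendant '[[[0,0,-0.002],0,40],[[0,0,-0.002],0,40]]';python3 -m pendant '[[[0,0,-0.002],0,40],[[0,0,-0.002],0,40]]'
```

```text
t: 15.7
ee_pos: [0.4828, 0.3556, 0.0575]
tcp_rot: [0.701, -0.108, 0.105, -0.697]
ft_force: [-0.7, -0.3, -2.9]
gripper_width: 0.0515
t: 15.9
ee_pos: [0.4833, 0.3558, 0.057]
tcp_rot: [0.701, -0.107, 0.105, -0.697]
ft_force: [-0.3, -0.2, -0.8]
gripper_width: 0.0507
t: 16.1
ee_pos: [0.4834, 0.3558, 0.057]
tcp_rot: [0.701, -0.107, 0.105, -0.697]
ft_force: [-3.0, -2.5, 5.2]
gripper_width: 0.0513
```

Contact. I'll release, rise and check.

```bash
python3 -m pendant '[[[0,0,0],0,70],[[0,0,0],0,80],[[0,0,0],0,100],[[0,0,0],0,100],[[0,0,0],0,100]]'; python3 -m pendant '[[[0,0,0.04],0,100],[[0,0,0.1],0,100],[[0,0,0.18],0,100],[[0,0,0.27],0,100],[[0,0,0.34],0,100],[[0,0,0.38],0,100],[[0,0,0.38],0,100]]'; python3 - <<'E'
from h import *
st()
im=capture("scene");cv2.imwrite("pics/w3.png",cv2.resize(im[120:220,290:390,::-1],(600,600),interpolation=2))
E
```

```text
t: 16.6
ee_pos: [0.4834, 0.3558, 0.057]
tcp_rot: [0.701, -0.107, 0.105, -0.697]
ft_force: [-0.5, 0.1, -0.2]
gripper_width: 0.0858
t: 17.3
ee_pos: [0.4852, 0.3568, 0.2512]
tcp_rot: [0.699, -0.105, 0.108, -0.699]
ft_force: [-0.3, -0.9, -0.1]
gripper_width: 0.0853
t 17.3 tcp [0.4852 0.3568 0.2512] jaw deg 72.7 y [ 0.003 -0.001 -1.   ] F [-0.3 -0.9 -0.1] w 0.0853 q [ 0.45  0.12  1.67 -0.    1.36 -0.82]
```

View pics/w3.png

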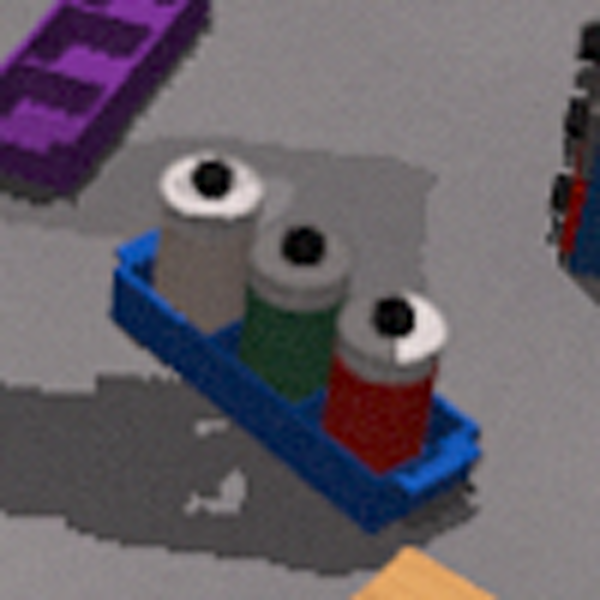

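All three tins stand upright at crop (205,245), (297,310) and (385,385), with the caps evenly spaced and collinear. Next I'll measure the handle precisely.

```bash
python3 - <<'E'
from h import *
o=[]
for n,l in(("scene",(160,240,250,310)),("top",(335,160,425,230))):
    im=capture(n)[:,:,::-1].copy()
    o.append(cv2.resize(im[l[1]:l[3],l[0]:l[2]],None,fx=4.4,fy=4.4,interpolation=2))
cv2.imwrite("pics/hd.png",cv2.hconcat(o))
for n in C: print(n,[(np.round(r["position"],1).tolist(),round(r["score"],2)) for r in place_of(n,"lid_handle")][:3])
E
```

```text
scene [([267.9, 199.0], 0.8)]
top [([211.4, 373.0], 0.83), ([250.0, 300.5], 0.43)]
```

View pics/hd.png

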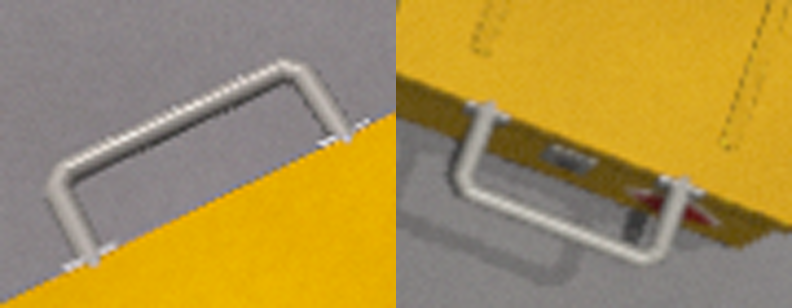

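```bash
python3 - <<'E'
from h import *
L=[((280.5,174.3),(218.4,393.4)),((256.4,225.9),(201.6,350.5)),((267.9,199.0),(211.4,373.0))]
P=[]
for a,b in L:
    p,e=tri(a,b);P.append(p);print(p.round(4),round(e,4),onz("scene",a,.13).round(4),onz("top",b,.13).round(4))
m=(P[0]+P[1])/2;d=P[1]-P[0];print(m,np.linalg.norm(d),np.degrees(np.arctan2(d[1],d[0])))
E
```

```text
[ 0.4741 -0.275   0.1302] 0.0071 [ 0.4764 -0.2723  0.13  ] [ 0.472  -0.2779  0.13  ]
[ 0.5235 -0.152   0.1281] 0.0014 [ 0.525  -0.1524  0.13  ] [ 0.5227 -0.1522  0.13  ]
[ 0.4949 -0.216   0.1297] 0.0059 [ 0.4971 -0.214   0.13  ] [ 0.493  -0.2183  0.13  ]
[ 0.49879468 -0.2135019   0.12916242] 0.13250994051467996 68.10963464865664
```

```bash
python3 -m pendant '[[[0,-0.04,0],-0.03,50],[[0.005,-0.12,0],-0.07,50],[[0.01,-0.2,0],-0.11,50],[[0.01,-0.28,0],-0.15,50],[[0.01,-0.36,0],-0.19,50],[[0.01,-0.45,0],-0.23,50],[[0.02,-0.54,0],-0.27,50],[[0.02,-0.63,0],-0.31,50],[[0.02,-0.71,0],-0.35,50],[[0.02,-0.79,0],-0.39,50],[[0.02,-0.86,0],-0.43,50],[[0.02,-0.92,0],-0.47,50]]' 40; python3 - <<'E'
from h import *
to(.497,-.215,.19,-21.3)
E
```

```text
t: 18.75
ee_pos: [0.4915, -0.1063, 0.2428]
tcp_rot: [-0.445, 0.555, -0.546, 0.443]
ft_force: [0.1, 0.0, -0.4]
gripper_width: 0.0425
t 18.75 tcp [ 0.4915 -0.1063  0.2428] jaw deg -12.3 y [-0.009  0.008 -1.   ] F [ 0.1  0.  -0.4] w 0.0425 q [-0.44 -0.11  1.91  0.    1.35 -0.23]
shift [ 0.0109 -0.2175 -0.1055] yaw -0.0502
```

```bash
python3 -m pendant '[[[0.005,-0.07,-0.02],-0.02,50],[[0.008,-0.13,-0.05],-0.035,50],[[0.01,-0.18,-0.08],-0.05,50],[[0.011,-0.21,-0.1],-0.05,50],[[0.011,-0.217,-0.105],-0.05,50],[[0.011,-0.217,-0.105],-0.05,50]]' 40; python3 - <<'E'
from h import *
to(.497,-.215,.111,-21.3)
o=[]
for n,l in(("scene",(150,180,280,310)),("top",(300,130,430,260))):
    im=capture(n)[:,:,::-1].copy()
    o.append(cv2.resize(im[l[1]:l[3],l[0]:l[2]],(400,400),interpolation=2))
cv2.imwrite("pics/hd2.png",cv2.hconcat(o))
E
```

```text
t: 19.35
ee_pos: [0.4967, -0.2143, 0.1895]
tcp_rot: [-0.4, 0.589, -0.579, 0.399]
ft_force: [0.3, 0.2, 0.6]
gripper_width: 0.0425
t 19.35 tcp [ 0.4967 -0.2143  0.1895] jaw deg -21.3 y [-0.009  0.011 -1.   ] F [0.3 0.2 0.6] w 0.0425 q [-0.62  0.04  1.87  0.    1.25 -0.25]
shift [ 0.0006 -0.0014 -0.1569] yaw -0.0003
```

View pics/hd2.png

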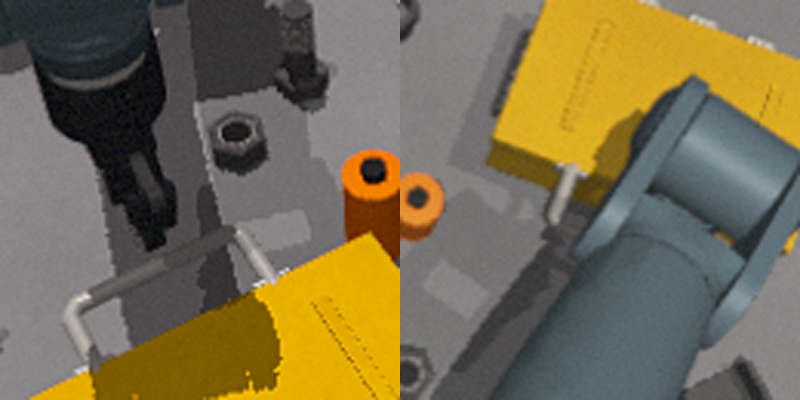

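The half-open gripper is at crop (150,220), over the middle of the bar. I'll descend.

```bash
python3 -m pendant '[[[0,0,-0.03],0,50],[[0,0,-0.07],0,50],[[0,0,-0.11],0,50],[[0,0,-0.14],0,50],[[0,0,-0.157],0,50],[[0,0,-0.157],0,50]]' 40; python3 - <<'E'
from h import *
st()
im=capture("scene")[:,:,::-1];cv2.imwrite("pics/hd3.png",cv2.resize(im[180:310,150:280],(560,560),interpolation=2))
E
```

```text
t: 20.05
ee_pos: [0.4967, -0.2132, 0.1109]
tcp_rot: [-0.4, 0.588, -0.578, 0.399]
ft_force: [-0.3, 0.5, 0.5]
gripper_width: 0.0429
t 20.05 tcp [ 0.4967 -0.2132  0.1109] jaw deg -21.2 y [-0.01   0.011 -1.   ] F [-0.3  0.5  0.5] w 0.0429 q [-0.62  0.14  1.91  0.    1.1  -0.25]
```

View pics/hd3.png

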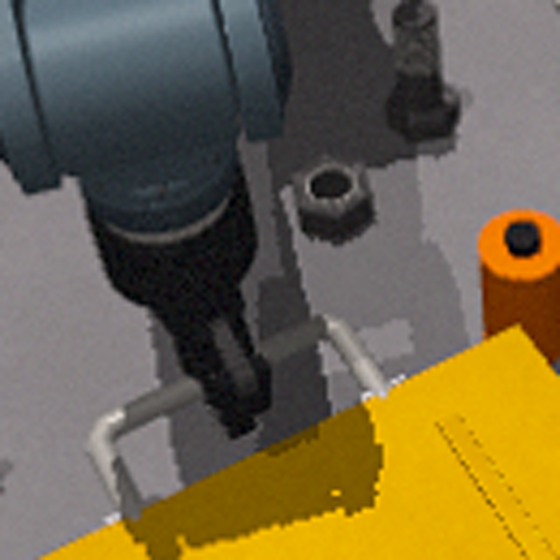

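The fingers straddle the bar at crop (235,370), and the inner finger is clear in the gap. I'll close on it.

```bash
python3 -m pendant '[[[0,0,0],0,10],[[0,0,0],0,5],[[0,0,0],0,0],[[0,0,0],0,0],[[0,0,0],0,0],[[0,0,0],0,0]]' 50; python3 - <<'E'
from h import *
s,a=st();p=np.array(s["ee_pos"])
E
```

```text
t: 20.7
ee_pos: [0.4945, -0.2127, 0.1117]
tcp_rot: [-0.402, 0.59, -0.576, 0.398]
ft_force: [-11.4, 2.9, 4.9]
gripper_width: 0.0121
t 20.7 tcp [ 0.4945 -0.2127  0.1117] jaw deg -21.2 y [-0.016  0.013 -1.   ] F [-11.4   2.9   4.9] w 0.0121 q [-0.62  0.14  1.91  0.    1.11 -0.25]
```

```bash
python3 - <<'E'
import numpy as np
for t in range(0,66,3):
    d=.247*(1-np.cos(np.radians(t)));print(t,np.round(np.array([d*.9317,-d*.3633,.247*np.sin(np.radians(t))])/.5,3))
E
python3 -m pendant '[[[-0.001,0,0.005],0,0],[[-0.001,0,0.013],0,0],[[-0.001,0,0.026],0,0],[[-0.001,0,0.04],0,0],[[0.001,-0.001,0.052],0,0],[[0.003,-0.002,0.065],0,0],[[0.005,-0.003,0.077],0,0],[[0.006,-0.003,0.085],0,0],[[0.006,-0.003,0.085],0,0]]'
python3 - <<'E'
from h import *
st()
E
```

```text
0 [ 0. -0.  0.]
3 [ 0.001 -0.     0.026]
6 [ 0.003 -0.001  0.052]
9 [ 0.006 -0.002  0.077]
12 [ 0.01  -0.004  0.103]
15 [ 0.016 -0.006  0.128]
18 [ 0.023 -0.009  0.153]
21 [ 0.031 -0.012  0.177]
24 [ 0.04  -0.016  0.201]
27 [ 0.05  -0.02   0.224]
30 [ 0.062 -0.024  0.247]
33 [ 0.074 -0.029  0.269]
36 [ 0.088 -0.034  0.29 ]
39 [ 0.103 -0.04   0.311]
42 [ 0.118 -0.046  0.331]
45 [ 0.135 -0.053  0.349]
48 [ 0.152 -0.059  0.367]
51 [ 0.171 -0.067  0.384]
54 [ 0.19  -0.074  0.4  ]
57 [ 0.21  -0.082  0.414]
60 [ 0.23  -0.09   0.428]
63 [ 0.251 -0.098  0.44 ]
t: 21.6
ee_pos: [0.4971, -0.2138, 0.1544]
tcp_rot: [-0.402, 0.59, -0.576, 0.397]
ft_force: [0.5, 1.4, -4.7]
gripper_width: 0.0123
t 21.6 tcp [ 0.4971 -0.2138  0.1544] jaw deg -21.1 y [-0.017  0.013 -1.   ] F [ 0.5  1.4 -4.7] w 0.0123 q [-0.62  0.09  1.88  0.    1.19 -0.25]
```

```bash
python3 -m pendant '[[[0.001,0,0.008],0,0],[[0.005,-0.002,0.025],0,0],[[0.009,-0.003,0.042],0,0],[[0.016,-0.006,0.067],0,0],[[0.024,-0.009,0.091],0,0],[[0.033,-0.013,0.115],0,0],[[0.043,-0.017,0.138],0,0],[[0.055,-0.021,0.161],0,0],[[0.067,-0.026,0.183],0,0],[[0.075,-0.029,0.195],0,0],[[0.081,-0.031,0.204],0,0],[[0.081,-0.031,0.204],0,0]]'
python3 - <<'E'
from h import *
s,a=st();p=np.array(s["ee_pos"]);print(np.degrees(np.arcsin((p[2]-.1117)/.247)))
im=capture("scene")[:,:,::-1];cv2.imwrite("pics/l1.png",im)
E
```

```text
t: 22.8
ee_pos: [0.5354, -0.2291, 0.2591]
tcp_rot: [-0.404, 0.592, -0.574, 0.396]
ft_force: [-14.8, 5.0, 4.8]
gripper_width: 0.012
t 22.8 tcp [ 0.5354 -0.2291  0.2591] jaw deg -21.1 y [-0.024  0.014 -1.   ] F [-14.8   5.    4.8] w 0.012 q [-0.6   0.08  1.69 -0.    1.4  -0.23]
36.64327866837553
```

View pics/l1.png

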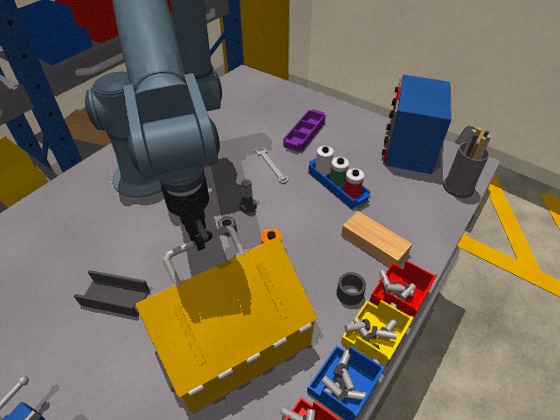

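The lid is at about 36° and gripped. The radial force is 15 N, so I'm slightly inside the arc. I'll continue from the measured pose.

```bash
python3 -m pendant '[[[0.0,0.0,0.0],0,0],[[0.004,-0.001,0.01],0,0],[[0.011,-0.004,0.021],0,0],[[0.019,-0.007,0.031],0,0],[[0.027,-0.01,0.041],0,0],[[0.035,-0.014,0.05],0,0],[[0.043,-0.017,0.059],0,0],[[0.052,-0.02,0.068],0,0],[[0.06,-0.023,0.077],0,0],[[0.06,-0.023,0.077],0,0]]'
python3 - <<'E'
from h import *
s,a=st();p=np.array(s["ee_pos"]);print(np.degrees(np.arcsin((p[2]-.1117)/.247)),np.degrees(np.arccos(1-np.hypot(p[0]-.4938,p[1]+.2127)/.247)))
E
```

```text
t: 23.85
ee_pos: [0.5657, -0.2412, 0.2987]
tcp_rot: [-0.404, 0.592, -0.575, 0.395]
ft_force: [-4.4, -2.2, -2.8]
gripper_width: 0.0114
t 23.85 tcp [ 0.5657 -0.2412  0.2987] jaw deg -21.1 y [-0.024  0.013 -1.   ] F [-4.4 -2.2 -2.8] w 0.0114 q [-0.59  0.13  1.56 -0.    1.47 -0.22]
49.20562793772761 46.62205920858341
```

```bash
python3 -m pendant '[[[0.004,-0.001,0.004],0,0],[[0.012,-0.005,0.01],0,0],[[0.02,-0.008,0.017],0,0],[[0.029,-0.011,0.024],0,0],[[0.038,-0.015,0.031],0,0],[[0.047,-0.018,0.038],0,0],[[0.055,-0.021,0.044],0,0],[[0.062,-0.024,0.049],0,0],[[0.068,-0.026,0.053],0,0],[[0.068,-0.026,0.053],0,0]]'
python3 - <<'E'
from h import *
s,a=st();p=np.array(s["ee_pos"]);print(np.degrees(np.arcsin((p[2]-.1117)/.247)),np.degrees(np.arccos(1-np.hypot(p[0]-.4938,p[1]+.2127)/.247)))
o=[]
for n in C:
    im=capture(n)[:,:,::-1];cv2.imwrite(f"pics/l2{n}.png",im)
E
```

```text
t: 24.85
ee_pos: [0.5996, -0.2548, 0.3285]
tcp_rot: [-0.404, 0.591, -0.575, 0.395]
ft_force: [-9.1, 0.1, 3.8]
gripper_width: 0.012
t 24.85 tcp [ 0.5996 -0.2548  0.3285] jaw deg -21.2 y [-0.023  0.011 -1.   ] F [-9.1  0.1  3.8] w 0.012 q [-0.57  0.2   1.43 -0.    1.53 -0.2 ]
61.360045518145846 57.39489294978047
```

View pics/l2scene.png

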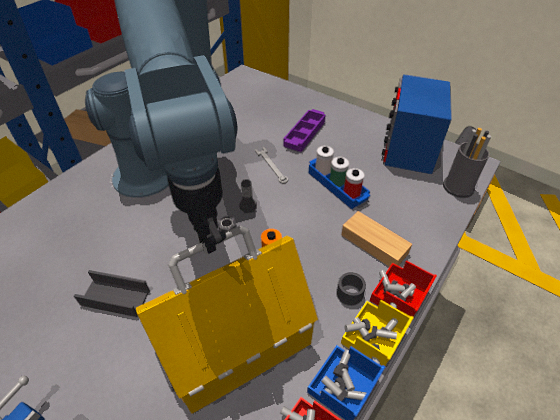

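View pics/l2top.png

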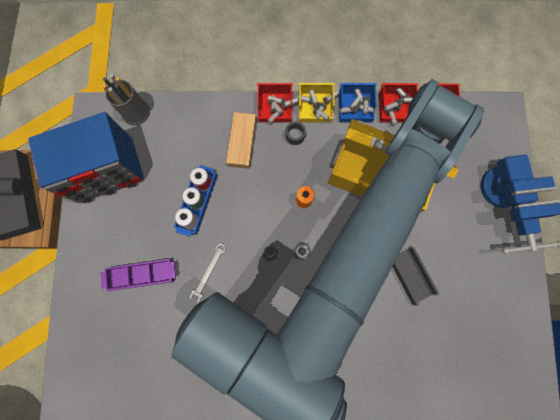

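```bash
python3 - <<'E'
from h import *
from scipy.optimize import least_squares
P=np.array([(.4945,-.2127,.1117),(.4971,-.2138,.1544),(.5354,-.2291,.2591),(.5657,-.2412,.2987),(.5996,-.2548,.3285)])
u=np.array([.9317,-.3633]);s=(P[:,:2]-P[0,:2])@u;z=P[:,2]
for R in(.247,None):
    f=lambda p:np.hypot(s-p[0],z-p[1])-(R or p[2])
    r=least_squares(f,[.247,.112,.247][:2 if R else 3]);print(r.x,(r.fun*1e3).round(1),"deg",np.degrees(np.arctan2(z[-1]-r.x[1],r.x[0]-s[-1])))
im=cv2.imread("pics/l2scene.png")[215:300,130:325]
cv2.imwrite("pics/l2z.png",cv2.resize(im,None,fx=4,fy=4,interpolation=2))
for a in(54,57,60,63,66):
    t=np.radians(a);Hg=np.array([.4937,-.2127])+.247*u;v=np.array([.3633,.9317])
    X=[np.r_[Hg-.247*np.cos(t)*u+k*.062*v,.13+.247*np.sin(t)] for k in(-1,1)]+[np.r_[Hg-.189*np.cos(t)*u+k*.15*v,.13+.189*np.sin(t)] for k in(-1,1)]
    print(a,((proj("scene",X)-[130,215])*4).round().tolist())
E
```

```text
[0.24734635 0.12027434] [ 0.5 -0.1 -0.8 -0.1  0.7] deg 57.212158283477905
[0.2576278  0.11506632 0.25771277] [-0.1  0.1 -0.1  0.1 -0. ] deg 55.917354224023754
54 [[169.0, 167.0], [423.0, 50.0], [30.0, 376.0], [624.0, 85.0]]
57 [[175.0, 174.0], [432.0, 55.0], [33.0, 384.0], [634.0, 89.0]]
60 [[182.0, 182.0], [443.0, 61.0], [36.0, 393.0], [644.0, 93.0]]
63 [[189.0, 192.0], [454.0, 69.0], [40.0, 404.0], [654.0, 99.0]]
66 [[198.0, 205.0], [467.0, 78.0], [44.0, 416.0], [665.0, 106.0]]
```

View pics/l2z.png

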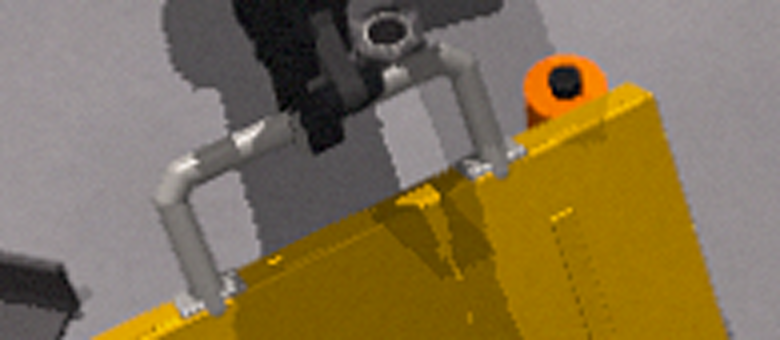

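```bash
python3 - <<'E'
from h import *
u=np.array([.9317,-.3633]);H=np.array([.4937,-.2127])
p0=proj("scene",[*H,.13])[0];print("shut pred",p0,"seen 200.1 268.45")
seen=np.array([130+315/4,215+116/4]);print("seen now",seen)
for a in(54,56,58,60,62,64):
    t=np.radians(a);q=H+.247*(1-np.cos(t))*u
    X=[*q,.13+.247*np.sin(t)];print(a,proj("scene",X)[0].round(1),np.round(X,4))
place=[(np.round(r["position"],1).tolist(),round(r["score"],2)) for r in place_of("scene","lid_handle")][:3];print(place)
st()
E
```

```text
shut pred [198.3238011  266.80578077] seen 200.1 268.45
seen now [208.75 244.  ]
54 [204.8 241.7] [ 0.5886 -0.2497  0.3298]
56 [206.1 242.7] [ 0.5951 -0.2523  0.3348]
58 [207.5 243.7] [ 0.6019 -0.2549  0.3395]
60 [209. 245.] [ 0.6088 -0.2576  0.3439]
62 [210.6 246.4] [ 0.6158 -0.2603  0.3481]
64 [212.3 248.1] [ 0.6229 -0.2631  0.352 ]
[([245.7, 208.6], 0.57)]
t 25.0 tcp [ 0.5994 -0.2547  0.3284] jaw deg -21.2 y [-0.024  0.011 -1.   ] F [-8.3 -0.4  4.8] w 0.0119 q [-0.57  0.2   1.43 -0.    1.53 -0.2 ]
```

Three estimates give about 57° (TCP arc fit 57.2, TCP x 57.4, image with bias correction 56.5; uncorrected image 59). I'll move on by about 2.7°.

```bash
python3 -m pendant '[[[0.003,-0.001,0.003],0,0],[[0.007,-0.003,0.006],0,0],[[0.011,-0.004,0.009],0,0],[[0.015,-0.006,0.012],0,0],[[0.019,-0.008,0.014],0,0],[[0.019,-0.008,0.014],0,0],[[0.019,-0.008,0.014],0,0]]'
python3 - <<'E'
from h import *
from scipy.optimize import least_squares
s_,a=st();p=s_["ee_pos"]
P=np.array([(.4945,-.2127,.1117),(.4971,-.2138,.1544),(.5354,-.2291,.2591),(.5657,-.2412,.2987),(.5996,-.2548,.3285),p])
u=np.array([.9317,-.3633]);s=(P[:,:2]-P[0,:2])@u;z=P[:,2]
r=least_squares(lambda p:np.hypot(s-p[0],z-p[1])-.247,[.247,.112]);print(r.x,(r.fun*1e3).round(1),"deg",np.degrees(np.arctan2(z[-1]-r.x[1],r.x[0]-s[-1])))
im=capture("scene")[:,:,::-1];cv2.imwrite("pics/l3z.png",cv2.resize(im[215:300,130:325],None,fx=4,fy=4,interpolation=2))
E
```

```text
t: 25.7
ee_pos: [0.6092, -0.2586, 0.3352]
tcp_rot: [-0.404, 0.591, -0.575, 0.395]
ft_force: [-1.4, -1.9, -7.7]
gripper_width: 0.0122
t 25.7 tcp [ 0.6092 -0.2586  0.3352] jaw deg -21.1 y [-0.023  0.011 -1.   ] F [-1.4 -1.9 -7.7] w 0.0122 q [-0.57  0.23  1.39 -0.    1.55 -0.2 ]
[0.24746733 0.12077438] [ 0.6 -0.1 -1.  -0.4  0.3  0.7] deg 59.977363158044106
```

View pics/l3z.png

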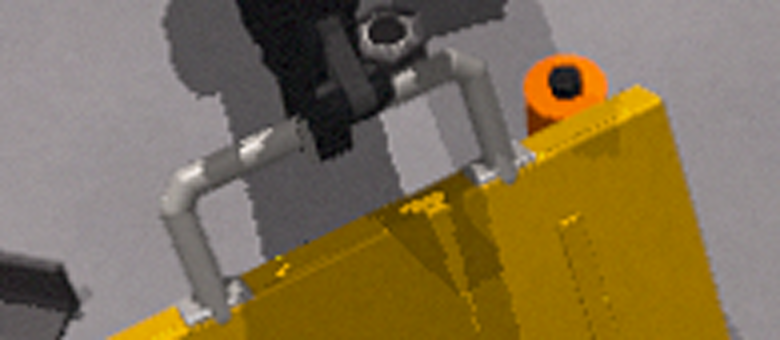

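The bar's mid-point is now at scene pixel (210.6, 246). That is about 60° (59.5 bias-corrected, 61.8 raw, TCP arc 60.0). I'll check that it holds steady and that the bench is in order.

```bash
python3 -m pendant '[[[0,0,0],0,0],[[0,0,0],0,0],[[0,0,0],0,0],[[0,0,0],0,0],[[0,0,0],0,0],[[0,0,0],0,0],[[0,0,0],0,0],[[0,0,0],0,0],[[0,0,0],0,0],[[0,0,0],0,0]]'
python3 - <<'E'
from h import *
st()
im=capture("scene")[:,:,::-1];cv2.imwrite("pics/f.png",im)
cv2.imwrite("pics/fz.png",cv2.hconcat([cv2.resize(im[215:300,130:325],None,fx=2.2,fy=2.2),cv2.resize(im[130:215,290:390],None,fx=2.2,fy=2.2)]))
E
```

```text
t: 26.75
ee_pos: [0.6091, -0.2586, 0.3352]
tcp_rot: [-0.404, 0.591, -0.575, 0.395]
ft_force: [-1.3, -2.0, -7.3]
gripper_width: 0.0121
t 26.75 tcp [ 0.6091 -0.2586  0.3352] jaw deg -21.1 y [-0.023  0.011 -1.   ] F [-1.3 -2.  -7.3] w 0.0121 q [-0.57  0.23  1.39 -0.    1.55 -0.2 ]
```

View pics/f.png

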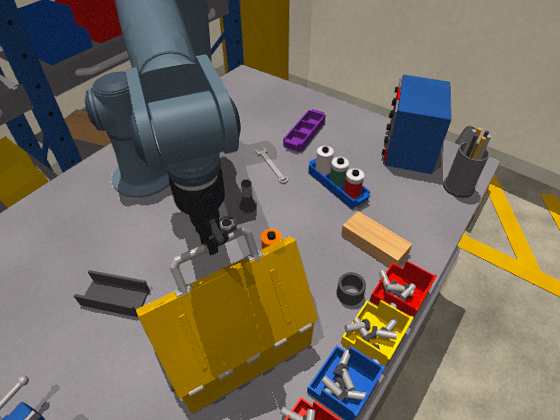

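The hold was steady for a second. The lid is held at about 60° by the bar at (212,245), the tins are upright in the crate at (340,180), and the bystanders are where they were. I'll hand in.

```bash
python3 - <<'E'
from plant import *
print(sign_off())
E
```

```text
the job is handed in; nothing more can be done
None
```

The job is handed in at about 27 s of the 72 s allowed, with the arm holding the lid at about 60° open.

- **Tins:** the red and white tins each stand upright in an end cell of the blue crate, with the green tin between them. The last picture shows the crate, the orange tin, the purple crate and the other bench items where they started.
- **Lid:** I lifted it by its handle bar, gripped at 50 N, and nothing else props it. A 1 s hold before hand-in showed no drift, with the gripper reading about 7 N downward.
- **Lid angle:** the estimates differ slightly. The arm's path gives 60.0°. The picture gives 59.5° after correcting for an offset seen with the lid shut, and 61.8° without that correction.
- **Force during the lift:** it reached about 16 N sideways at around 36°, because the arm was slightly inside the lid's arc. I corrected it on the way up.

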